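# Slide the heat diffuser onto the free hob ring

### The job

Get the free hob ring ready for the custard: first swing the saucepan's handle away from the free ring so that it points to the back of the hob, keeping the saucepan standing on its own ring. Then press down on top of the copper heat diffuser plate and drag it, flat on the bench, until it lies centred inside the free ring, and let go. Leave the milk pan, the sugar jar and the syrup bottle where they are.

Things in the scene. Friction and masses are not known exactly. Their poses are not given: they have to be found in the camera images.
- hob: Black glass two-ring hob, 360 mm deep (x), 590 mm wide (y), let flush into the steel bench (both tops at z = 0, no step: things slide freely across). Origin on the surface midway between the ring centres; +x points to the back (away from the robot), +y to the left. The glass reaches 205 mm to the front and 155 mm to the back of it; touch controls along the front.
- pan_ring (a point): Centre of the left printed ring (light grey circle, 210 mm outside diameter, small cross in the middle), on the glass at z = 0, 135 mm to the hob's +y; the saucepan stands on it.
- free_ring (a point): Centre of the right printed ring (the same 210 mm circle and cross), on the glass at z = 0, 135 mm to the hob's -y; nothing stands on it at the start but the saucepan's handle reaches out over it.
- saucepan: Loose empty steel saucepan, 160 mm across, 85 mm high, about 0.75 kg; it turns and slides on the glass (friction about 0.25). Origin at the centre of its underside; its level wooden handle runs along its own +x, 100 to 235 mm from the pan's axis, 22 mm wide, 16 mm thick, mid-height 68 mm. At the start the handle points roughly to the hob's -y, over the free ring.
- handle_grip (a point): Point on the centreline of the saucepan's handle, 155 mm from the pan's axis and 68 mm above its underside; the handle runs along the saucepan's x axis and is 22 mm wide across it.
- handle_tip (a point): Outer end of the saucepan's handle, 235 mm from the pan's axis, 68 mm above its underside.
- plate: Loose copper-faced heat diffuser: a flat round disc, 180 mm diameter, 4 mm thick, about 0.5 kg, lying flat to the right of the free ring. It slides easily on bench and glass (friction about 0.25); rubber fingertips pressed on its top hold it well. Origin at the centre of its underside, z up; top 4 mm above the bench.
- milk_pan: Bystander: white enamel milk pan, 134 mm across the rim, 72 mm high, with a black handle along its own +x whose end is 200 mm from the pan's axis and 98 mm high; it stands behind the free ring. Origin at the centre of its underside.
- sugar_jar: Bystander: glass jar with wooden cap, 80 mm across, 120 mm high. It stands behind the plate or to the left of the saucepan (it may have changed places with the syrup bottle). Origin at the centre of its underside.
- syrup: Bystander: amber glass bottle with black cap, 64 mm across, 170 mm high; it stands in the other of those two places. Origin at the centre of its underside.
Things that resemble listed ones, but are neither listed nor needed, are in the scene too. Of the things like the plate, leave any that is green or turquoise; of the rest the larger one is meant.

How it is judged:
By the outcome, as a careful person would: the job done as asked, in the order asked, and still so for the second after the job is handed in, with the robot touching nothing.
It also fails if it takes over 59 s, if anything falls off the work surface, if the arm or the gripper's body presses on something with over 40 N, if the wrist force passes 120 N, or if a joint passes its speed limit or range.

### The arm

A 7-joint arm with a two-finger parallel gripper is mounted at the origin on the work surface. World frame = base frame: x ahead of the robot, y to its left, z up, the work surface at z = 0. Lengths are in m, angles in rad, forces in N, time in s.
With the tool pointing down it reaches from about 0.425 to 0.875 m from the base axis. Payload 4.7 kg.
Tool frame: the origin (TCP) lies midway between the tips of the shut fingers; the grasp point (between the pads) lies 19 mm behind it; z points along the fingers, y is the line along which they close (so a half turn about z gives the same grasp; the last joint's range is limited). The gripper opens to 87 mm and grips with 3 to 60 N. Pads are 19 mm wide; open, the fingers measure 117 mm over their backs; the gripper's body (75 mm by 190 mm) begins 51 mm behind the grasp point.
Start: joints at [1.307, 0.321, -0.07, 1.45, 0.023, 1.371, -0.057], TCP at [0.178, -0.625, 0.223] pointing down, gripper open.
Joint ranges: [-2.86, 2.86], [-0.3, 2.09], [-1.38, 1.24], [0.06, 2.45], [-1.56, 4.7], [0.09, 2.05], [-2.69, 2.69]. Speed limits (rad/s): [2.57, 2.57, 3.14, 3.14, 3.14, 3.14, 3.14].

### API

Orientations are given as a unit quaternion [x, y, z, w].
In Python, from bench import ctrl, optics gives the robot as it stands.
- The arm moves only by the shell command python3 -m handwheel 'ROWS' [OPENING] [FORCE]. ROWS is JSON, a list of rows, each a list of 6 numbers: the shift along the world's x, y, z in cm, then the turn, a rotation vector about the world's x, y, z in rad. In form: [[tx, ty, tz, ax, ay, az], ...]. A call has 1 to 20 rows; each row is the pose to reach, as a shift and turn from the pose commanded when the call began; what a row does not reach only later rows make up. A row lasts 1/8 s, in which the tool goes at most 62.5 mm and 10.7 degrees, less where a joint would pass 70% of its speed; a pose out of reach is approached as far as the arm can. A call with a gripper value outside its range is refused whole. OPENING is the gripper's target within -1 to 1 (fully open at 1, half-way at 0, shut at -1), set as the call begins (- or left out, the last holds). The fingers move at their own pace and stop on an object; FORCE is the grip in N (left out, the last holds). Time passes only in rows, so rows that repeat a pose let the fingers close. It gives the time, the measured TCP pose, the force, the opening and the grip force at its end, in the units of the state.
- ctrl.get_state(): the state, without advancing time (a new reading comes with each control period).
- optics.camera(name): name is "scene" or "top"; returns a dict with "color" (480x640x3 uint8, blue, green, red), "intrinsics" (3x3 intrinsics, pixels), "rvec" (rotation vector, rad) and "tvec" (3), from world to camera coordinates, as OpenCV has them. Camera axes: x right, y down, z forward; pixel columns grow to the right and rows downward; lengths in m; the calibration is good to about 2 mm. A picture is of the moment at which its call begins. There is no depth.
- ctrl.sign_off(): hands the job in; it is judged then, once.
The state is a dict: "time_s": time; "q": joint angles; "joint_vel": joint speeds; "joint_efforts": joint torques, N m; "tool_pos": TCP position; "tcp_rot": TCP orientation; "force": force on the tool from outside, world axes, zero at the start; "wrist_torque": the same for the moment, N m; "finger_gap": finger opening in m; "grip_force": force on a finger pad.
Only numpy, scipy, OpenCV 4.12 (cv2) and the standard library are available. Lean on these libraries where they do the work, as an engineer would, in place of code of your own. Each camera call takes 0.05 s, during which the arm holds its last target. There are 200 camera calls.

## Working session

There is one attempt and no reset: what is moved stays moved. The work goes in short steps, Python scripts to look and compute and a shell command to move; the robot and the scene stay as the last step left them, time stands still between calls to the robot, and variables do not carry over. Pictures are saved under pics/ and viewed, at most 10 in all, crops included, and the job is handed in when it is done.

```bash
mkdir -p pics; cat > h.py <<'E'
import cv2,numpy as np
from bench import ctrl,optics
def snap(n,f):
    c=optics.camera(n); cv2.imwrite(f'pics/{f}.png',c['color']); np.savez(f'pics/{f}.npz',**{k:np.array(c[k]) for k in('color','intrinsics','rvec','tvec')}); return c
def P(f,uv,z):
    c=np.load(f'pics/{f}.npz'); R=cv2.Rodrigues(c['rvec'])[0]; t=c['tvec'].reshape(3)
    d=R.T@np.linalg.inv(c['intrinsics'])@np.array([*uv,1.]); o=-R.T@t
    return (o+d*(z-o[2])/d[2]).round(4)
E
python3 - <<'E'
from h import *
snap('top','t0');snap('scene','s0');print(ctrl.get_state())
E
```

```text
{'time_s': 0.1, 'q': array([ 1.30710431,  0.32172353, -0.07003675,  1.45151437,  0.02259218,
        1.37083032, -0.05690155]), 'joint_vel': array([ 0.00075518, -0.0012097 , -0.000419  , -0.00226414, -0.0008423 ,
       -0.00069397, -0.00032239]), 'joint_efforts': array([-3.00657052e-05, -4.92572629e+01, -4.05692048e-01, -3.13398850e+01,
       -6.41933153e-02,  3.95214208e-02,  5.39760731e-05]), 'tool_pos': array([ 0.17804461, -0.62463257,  0.22160637]), 'tcp_rot': array([ 9.90370591e-01,  1.38439077e-01, -1.66743710e-04, -8.28339700e-04]), 'force': array([-0.43861202,  0.27581948, -0.50309268]), 'wrist_torque': array([-0.01478057,  0.01072429,  0.0041674 ]), 'grip_force': 0.0, 'finger_gap': 0.08693446793523017}
```

View pics/t0.png

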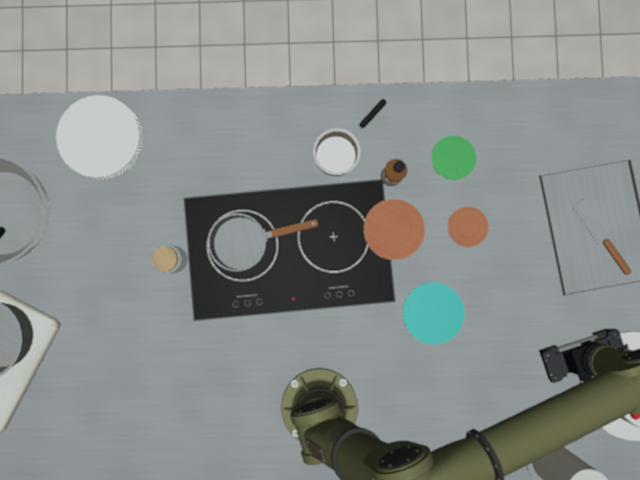

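View pics/s0.png

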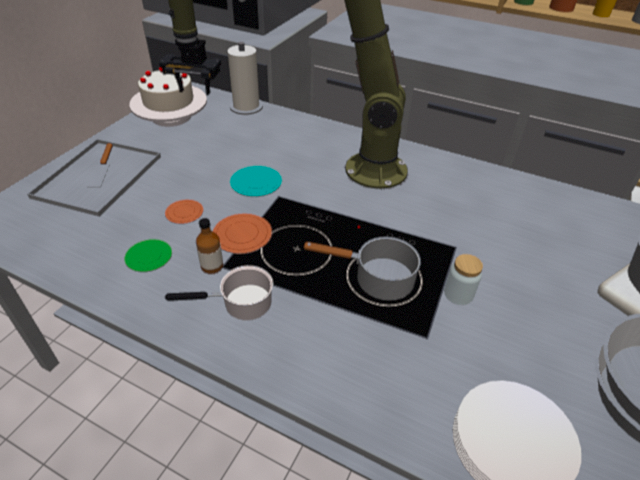

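The top view shows the large copper plate at about (394,230), the free ring cross at (334,237) and the pan at about (240,243). The handle runs from (270,234) to its tip at (317,223). The syrup bottle stands behind the plate at (394,172). I'll enlarge the middle to measure these more closely.

```bash
python3 - <<'E'
from h import *
im=cv2.imread('pics/t0.png')[120:330,170:450]
cv2.imwrite('pics/c0.png',cv2.resize(im,None,fx=2.857,fy=2.857,interpolation=cv2.INTER_CUBIC)[:600])
hsv=cv2.cvtColor(cv2.imread('pics/t0.png'),cv2.COLOR_BGR2HSV)
m=cv2.inRange(hsv,(3,100,90),(16,255,255));n,l,s,c=cv2.connectedComponentsWithStats(m)
for i in range(1,n):
    if s[i,4]>80: print(s[i],c[i])
for nme,uv,z in [('cross',(334,237),0),('plate',(394,230),.004),('hobTL',(185,198),0),('hobTR',(381,181),0),('hobBL',(194,320),0),('hobBR',(394,300),0),('tip',(317,223),.068),('syrup',(399,166),.17),('jar',(165,259),.12),('milk',(337,150),.072),('mtip',(383,101),.098)]: print(nme,P('t0',uv,z))
E
```

```text
[385 160  21  21 237] [393.59915612 171.81434599]
[ 363  200   61   60 2841] [393.25906371 228.96902499]
[ 449  207   39   39 1200] [467.7025     226.30333333]
[272 219  46  18 343] [293.3819242  228.00291545]
[604 240  26  34 251] [616.55378486 256.50996016]
cross [ 0.4925 -0.0593  0.    ]
plate [ 0.5082 -0.2365  0.004 ]
hobTL [0.62   0.3793 0.    ]
hobTR [ 0.6552 -0.2036  0.    ]
hobBL [0.2598 0.358  0.    ]
hobBR [ 0.3027 -0.2299  0.    ]
tip [ 0.5299 -0.0092  0.068 ]
syrup [ 0.6691 -0.2314  0.17  ]
jar [0.4379 0.411  0.12  ]
milk [ 0.737  -0.0719  0.072 ]
mtip [ 0.8678 -0.2044  0.098 ]
```

View pics/c0.png

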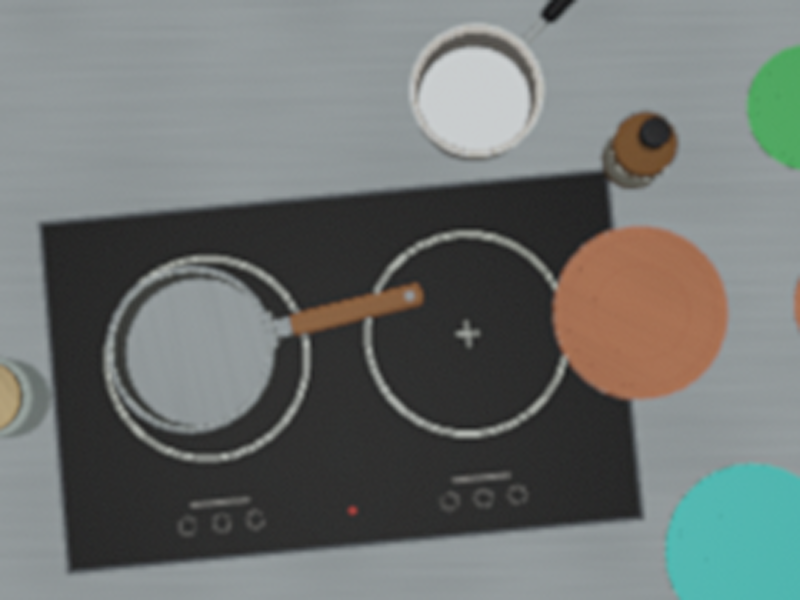

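```bash
python3 - <<'E'
from h import *
c=lambda u,v:(170+u/2.857,120+v/2.857)
q=lambda n,u,v,z:(print(n,P('t0',c(u,v),z)),P('t0',c(u,v),z))[1][:2]
F=q('free',468,333,0);L=q('panring',207.5,358.5,0);q('plate',640.5,312.5,.004)
d=L-F;print('ring dist',np.hypot(*d),'back dir deg',np.degrees(np.arctan2(-d[0],d[1])))
a=q('h near',292,325,.076);b=q('tip',422,293,.072)
e=(b-a)/np.hypot(*(b-a));print('handle len',np.hypot(*(b-a)),'ang',np.degrees(np.arctan2(e[1],e[0])))
print('axis',b-.235*e,'grip',b-.08*e)
q('rim',192.5,348,.085); q('rimL',107,348,.085);q('inner floor',200,354,.003)
s=ctrl.get_state();print(s['tool_pos'])
# predicted outline in the scene picture as cross-check
k=np.load('pics/s0.npz')
A=b-.235*e
print(cv2.projectPoints(np.array([[*b,.068],[*(b-.08*e),.068],[*A,.085],[*A,0]]),k['rvec'],k['tvec'],k['intrinsics'],None)[0].reshape(-1,2).round())
E
```

```text
free [ 0.4938 -0.0587  0.    ]
panring [0.4745 0.2111 0.    ]
plate [ 0.51   -0.2371  0.004 ]
ring dist 0.2704894267804197 back dir deg 4.091653474751766
h near [0.5022 0.1182 0.076 ]
tip [ 0.5308 -0.0112  0.072 ]
handle len 0.1325229036808355 ang -77.53684465311072
axis [0.48008424 0.21826222] grip [0.51353506 0.0669148 ]
rim [0.4816 0.2159 0.085 ]
rimL [0.4838 0.2999 0.085 ]
inner floor [0.4793 0.2184 0.003 ]
[ 0.17804461 -0.62463257  0.22160637]
[[304. 244.]
 [332. 250.]
 [389. 256.]
 [385. 278.]]
```

```bash
python3 -m handwheel '[[3,4,4,0,0,0.15],[6.5,9,7,0,0,0.3],[10,13.5,8,0,0,0.45],[14,18,8,0,0,0.6],[18,22.5,8,0,0,0.75],[22,27,8,0,0,0.9],[25,32,8,0,0,1.05],[27,37.5,8,0,0,1.2],[29,43,6,0,0,1.35],[31,48.5,4,0,0,1.51],[32,54,2,0,0,1.51],[33,59.5,0,0,0,1.51],[33.5,65,-2,0,0,1.51],[33.5,69.1,-4,0,0,1.51],[33.5,69.1,-6,0,0,1.51],[33.5,69.1,-7,0,0,1.51],[33.5,69.1,-7,0,0,1.51]]' 1
```

```text
time_s: 2.22
tool_pos: [0.5128, 0.0651, 0.1519]
tcp_rot: [0.627, 0.779, -0.001, -0.001]
force: [0.4, 0.4, -0.5]
finger_gap: 0.0867
grip_force: 0.0
```

```bash
python3 -m handwheel '[[0,0.2,-3,0,0,0],[0,0.2,-6,0,0,0],[0,0.2,-9,0,0,0],[0,0.2,-10.3,0,0,0],[0,0.2,-10.3,0,0,0]]' && python3 -m handwheel '[[0,0,0,0,0,0],[0,0,0,0,0,0],[0,0,0,0,0,0],[0,0,0,0,0,0],[0,0,0,0,0,0],[0,0,0,0,0,0],[0,0,0,0,0,0],[0,0,0,0,0,0]]' -1 20; python3 -c "
import numpy as np
# rotation about axis, drift axis to ring centre
A=np.array([.480,.2175]);B=np.array([.4745,.2111]);T=81.6
for i in range(1,18):
    f=i/17;th=np.radians(-77.5+T*f);p=A+(B-A)*f+.155*np.array([np.cos(th),np.sin(th)])-A-.155*np.array([np.cos(np.radians(-77.5)),np.sin(np.radians(-77.5))])
    print((p*100).round(1),round(np.radians(T*f),2))"
```

```text
time_s: 2.85
tool_pos: [0.5132, 0.0675, 0.0496]
tcp_rot: [0.627, 0.779, -0.0, -0.0]
force: [1.1, -0.3, -0.5]
finger_gap: 0.0869
grip_force: 0.0
time_s: 3.85
tool_pos: [0.5132, 0.0679, 0.0496]
tcp_rot: [0.626, 0.779, 0.0, 0.0]
force: [0.1, 0.8, -0.8]
finger_gap: 0.0219
grip_force: 20.0
[1.2 0.3] 0.08
[2.4 0.7] 0.17
[3.6 1.2] 0.25
[4.7 1.8] 0.34
[5.7 2.5] 0.42
[6.7 3.3] 0.5
[7.6 4.1] 0.59
[8.4 5.1] 0.67
[9.2 6.1] 0.75
[9.8 7.1] 0.84
[10.4  8.2] 0.92
[10.8  9.4] 1.01
[11.2 10.6] 1.09
[11.4 11.8] 1.17
[11.6 13.1] 1.26
[11.6 14.3] 1.34
[11.6 15.6] 1.42
```

The gap of 21.9 mm matches the 22 mm handle, so it is gripped. Now I'll swing it.

```bash
python3 -m handwheel '[[1.2,0.3,0,0,0,0.08],[2.4,0.7,0,0,0,0.17],[3.6,1.2,0,0,0,0.25],[4.7,1.8,0,0,0,0.34],[5.7,2.5,0,0,0,0.42],[6.7,3.3,0,0,0,0.5],[7.6,4.1,0,0,0,0.59],[8.4,5.1,0,0,0,0.67],[9.2,6.1,0,0,0,0.75],[9.8,7.1,0,0,0,0.84],[10.4,8.2,0,0,0,0.92],[10.8,9.4,0,0,0,1.01],[11.2,10.6,0,0,0,1.09],[11.4,11.8,0,0,0,1.17],[11.6,13.1,0,0,0,1.26],[11.6,14.3,0,0,0,1.34],[11.6,15.6,0,0,0,1.42],[11.6,15.6,0,0,0,1.42],[11.6,15.6,0,0,0,1.42]]'
python3 - <<'E'
from h import *
snap('top','t1')
im=cv2.imread('pics/t1.png')[120:330,170:450]
cv2.imwrite('pics/c1.png',cv2.resize(im,None,fx=2.857,fy=2.857,interpolation=cv2.INTER_CUBIC)[:600])
E
```

```text
time_s: 6.22
tool_pos: [0.6292, 0.2241, 0.0497]
tcp_rot: [-0.032, 0.999, 0.0, -0.0]
force: [0.1, 1.3, 1.1]
finger_gap: 0.022
grip_force: 20.0
```

View pics/c1.png

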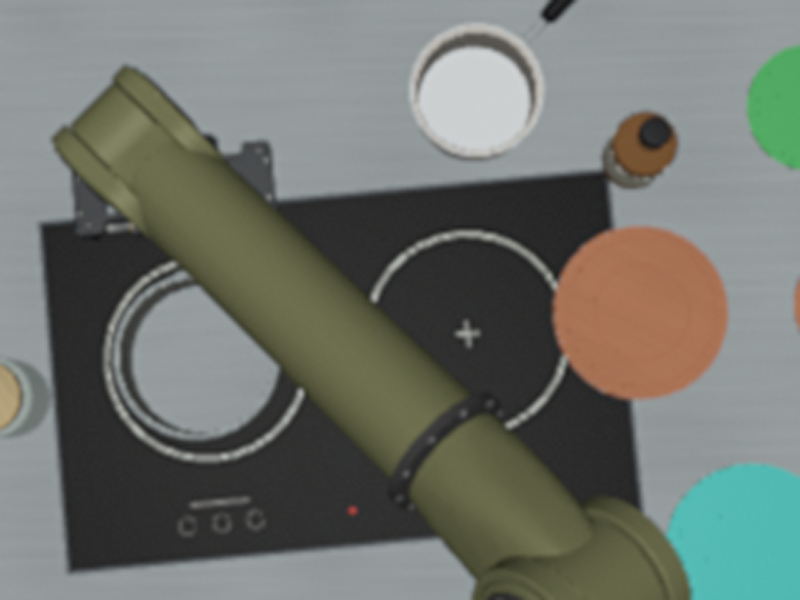

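The pan sits well inside the left ring, with its inner floor centred at about (205,362). Everything else is unmoved. I'll release, rise and go to the plate.

```bash
python3 -m handwheel '[[0,0,0,0,0,0],[0,0,0,0,0,0],[0,0,0,0,0,0],[0,0,0,0,0,0],[0,0,3,0,0,0],[0,0,8,0,0,0],[0,0,14,0,0,0],[0,0,20,0,0,0],[0,0,20,0,0,0]]' 1 && python3 -m handwheel '[[-1,-4,0,0,0,-0.07],[-2,-8,0,0,0,-0.14],[-3,-12,0,0,0,-0.21],[-4,-16,0,0,0,-0.28],[-5,-20,0,0,0,-0.35],[-6,-24,0,0,0,-0.42],[-7.2,-28,0,0,0,-0.49],[-8.4,-32,0,0,0,-0.56],[-9.6,-36,0,0,0,-0.6],[-10.8,-41,0,0,0,-0.6],[-11.9,-46.1,-4,0,0,-0.6],[-11.9,-46.1,-9,0,0,-0.6],[-11.9,-46.1,-14,0,0,-0.6],[-11.9,-46.1,-19,0,0,-0.6],[-11.9,-46.1,-21,0,0,-0.6],[-11.9,-46.1,-21,0,0,-0.6]]' -1
python3 - <<'E'
from h import *
snap('scene','s1');print(ctrl.get_state()['tool_pos'])
E
```

```text
time_s: 7.4
tool_pos: [0.6311, 0.226, 0.2557]
tcp_rot: [-0.033, 0.999, 0.002, 0.004]
force: [-1.6, -0.3, -0.5]
finger_gap: 0.0866
grip_force: 0.0
time_s: 9.4
tool_pos: [0.5094, -0.2365, 0.0386]
tcp_rot: [0.264, 0.965, 0.001, -0.001]
force: [0.1, -0.1, 0.0]
finger_gap: 0.0008
grip_force: 0.0
[ 0.51079277 -0.23706899  0.04024067]
```

View pics/s1.png

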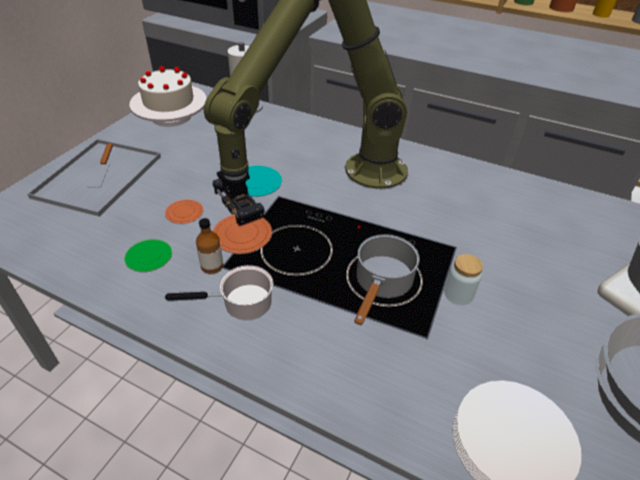

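The handle now points to the back, with its tip at (362,320). The shut fingers hang over the plate centre. I'll press down gradually.

```bash
python3 -m handwheel '[[0,0,-1.5,0,0,0],[0,0,-3,0,0,0],[0,0,-3.3,0,0,0],[0,0,-3.5,0,0,0],[0,0,-3.7,0,0,0],[0,0,-3.7,0,0,0]]'
```

```text
time_s: 10.2
tool_pos: [0.5109, -0.2373, 0.0045]
tcp_rot: [0.264, 0.965, -0.001, 0.0]
force: [-3.1, 0.8, 12.4]
finger_gap: 0.0003
grip_force: 5.3
```

```bash
python3 -m handwheel '[[0,0.3,-0.1,0,0,0],[-0.1,1,-0.1,0,0,0],[-0.2,2,-0.1,0,0,0],[-0.3,3,-0.1,0,0,0],[-0.4,4,-0.1,0,0,0],[-0.5,5,-0.1,0,0,0],[-0.5,6,-0.1,0,0,0],[-0.6,7,-0.1,0,0,0],[-0.7,8,-0.1,0,0,0],[-0.8,9,-0.1,0,0,0],[-0.9,10,-0.1,0,0,0],[-1,11,-0.1,0,0,0],[-1.1,12,-0.1,0,0,0],[-1.2,13,-0.1,0,0,0],[-1.3,14,-0.1,0,0,0],[-1.4,15,-0.1,0,0,0],[-1.5,16,-0.1,0,0,0],[-1.6,17,-0.1,0,0,0],[-1.6,17.8,-0.1,0,0,0],[-1.6,17.8,-0.1,0,0,0]]'
```

```text
time_s: 12.7
tool_pos: [0.4976, -0.0597, 0.0044]
tcp_rot: [0.264, 0.965, -0.0, 0.003]
force: [0.2, -1.6, 13.2]
finger_gap: 0.0004
grip_force: 6.5
```

```bash
python3 -m handwheel '[[0,0,2,0,0,0],[0,0,7,0,0,0],[0,0,12,0,0,0],[0,0,18,0,0,0],[-2,-6,18,0,0,-0.15],[-4,-12,18,0,0,-0.3],[-6,-18,18,0,0,-0.45],[-6,-24,18,0,0,-0.6],[-8,-30,18,0,0,-0.75],[-10,-35,18,0,0,-0.9],[-12,-40,18,0,0,-1],[-12,-40,18,0,0,-1]]'
python3 - <<'E'
from h import *
snap('top','t2')
im=cv2.imread('pics/t2.png')[120:330,170:450]
cv2.imwrite('pics/c2.png',cv2.resize(im,None,fx=2.857,fy=2.857,interpolation=cv2.INTER_CUBIC)[:600])
E
```

```text
time_s: 14.2
tool_pos: [0.3705, -0.4637, 0.1817]
tcp_rot: [0.697, 0.717, -0.001, 0.0]
force: [-0.0, 0.4, 0.2]
finger_gap: 0.0008
grip_force: 0.0
```

View pics/c2.png

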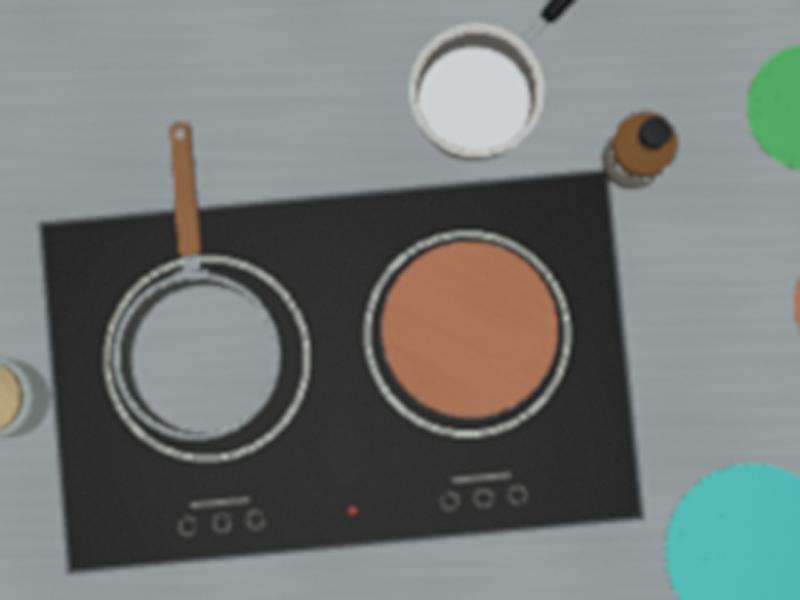

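The plate lies inside the ring but a little to the back, centred at about (469.5,328.5) against (468,333.5). The handle points back and the pan is on its ring. I'll measure the remaining offset.

```bash
python3 - <<'E'
from h import *
hsv=cv2.cvtColor(cv2.imread('pics/t2.png'),cv2.COLOR_BGR2HSV)
m=cv2.inRange(hsv,(3,100,90),(16,255,255));n,l,s,c=cv2.connectedComponentsWithStats(m)
for i in range(1,n):
    if s[i,4]>1500: p=P('t2',c[i],.004);print('plate',p)
g=cv2.cvtColor(cv2.imread('pics/t2.png'),cv2.COLOR_BGR2GRAY)
yy,xx=np.mgrid[:480,:640];r=np.hypot(xx-333.8,yy-236.6)
b=(g>110)&(r>32.5)&(r<39);e=cv2.fitEllipse(np.argwhere(b)[:,::-1].astype(np.float32))
print('ring',e,P('t2',e[0],0))
c=lambda u,v:(170+u/2.857,120+v/2.857)
a=P('t2',c(189,254),.076);t=P('t2',c(180,123),.072);d=t-a;print('handle',np.degrees(np.arctan2(d[1],d[0])),a,t)
print(ctrl.get_state()['tool_pos'])
E
```

```text
plate [ 0.4988 -0.0595  0.004 ]
ring ((333.18017578125, 236.39138793945312), (69.93562316894531, 70.06739807128906), 135.805419921875) [ 0.4943 -0.0569  0.    ]
handle 3.035569125055569 [0.5754 0.2187 0.076 ] [0.7074 0.2257 0.072 ]
[ 0.37278666 -0.46061253  0.18187243]
```

Off by 5 mm in x and 1.5 mm in y. A small nudge will mend it.

```bash
python3 -m handwheel '[[2,5,0,0,0,0.1],[4,10,0,0,0,0.2],[6,16,0,0,0,0.35],[6.5,22,0,0,0,0.5],[8,28,0,0,0,0.65],[10,34,0,0,0,0.8],[12,38,0,0,0,0.9],[12.6,40.1,0,0,0,1],[12.6,40.1,-5,0,0,1],[12.6,40.1,-10,0,0,1],[12.6,40.1,-14,0,0,1],[12.6,40.1,-16,0,0,1],[12.6,40.1,-16,0,0,1],[12.6,40.1,-16,0,0,1],[12.6,40.1,-17,0,0,1],[12.6,40.1,-17.7,0,0,1],[12.6,40.1,-17.9,0,0,1],[12.6,40.1,-17.9,0,0,1]]'
```

```text
time_s: 16.5
tool_pos: [0.5008, -0.0585, 0.0044]
tcp_rot: [0.264, 0.965, -0.001, 0.0]
force: [-5.3, -0.7, 18.6]
finger_gap: 0.0007
grip_force: 9.2
```

```bash
python3 -m handwheel '[[-0.2,0.05,0,0,0,0],[-0.4,0.1,0,0,0,0],[-0.6,0.1,0,0,0,0],[-0.6,0.1,0,0,0,0],[-0.6,0.1,0,0,0,0]]'
```

```text
time_s: 17.12
tool_pos: [0.4976, -0.0575, 0.0044]
tcp_rot: [0.264, 0.965, 0.0, 0.003]
force: [2.4, -0.6, 8.8]
finger_gap: 0.0003
grip_force: 4.2
```

```bash
python3 -m handwheel '[[-0.1,0,0,0,0,0],[-0.25,0,0,0,0,0],[-0.25,0,0,0,0,0],[-0.25,0,0,0,0,0]]' && python3 -m handwheel '[[0,0,2,0,0,0],[0,0,7,0,0,0],[0,0,12,0,0,0],[0,0,18,0,0,0],[-2,-6,18,0,0,-0.15],[-4,-12,18,0,0,-0.3],[-6,-18,18,0,0,-0.45],[-6,-24,18,0,0,-0.6],[-8,-30,18,0,0,-0.75],[-10,-35,18,0,0,-0.9],[-12,-40,18,0,0,-1],[-12,-40,18,0,0,-1]]'
python3 - <<'E'
from h import *
snap('top','t3')
im=cv2.imread('pics/t3.png')
hsv=cv2.cvtColor(im,cv2.COLOR_BGR2HSV)
m=cv2.inRange(hsv,(3,100,90),(16,255,255));n,l,s,c=cv2.connectedComponentsWithStats(m)
for i in range(1,n):
    if s[i,4]>1500: print('plate',P('t3',c[i],.004))
cv2.imwrite('pics/c3.png',cv2.resize(im[120:330,170:450],None,fx=2.857,fy=2.857,interpolation=cv2.INTER_CUBIC)[:600])
E
```

```text
time_s: 17.62
tool_pos: [0.4952, -0.0573, 0.0044]
tcp_rot: [0.264, 0.965, 0.001, 0.003]
force: [2.8, -0.0, 8.6]
finger_gap: 0.0008
grip_force: 4.0
time_s: 19.12
tool_pos: [0.3676, -0.4615, 0.1824]
tcp_rot: [0.697, 0.717, -0.0, -0.0]
force: [0.5, 0.8, -0.9]
finger_gap: 0.0005
grip_force: 0.0
plate [ 0.4933 -0.0583  0.004 ]
```

View pics/c3.png

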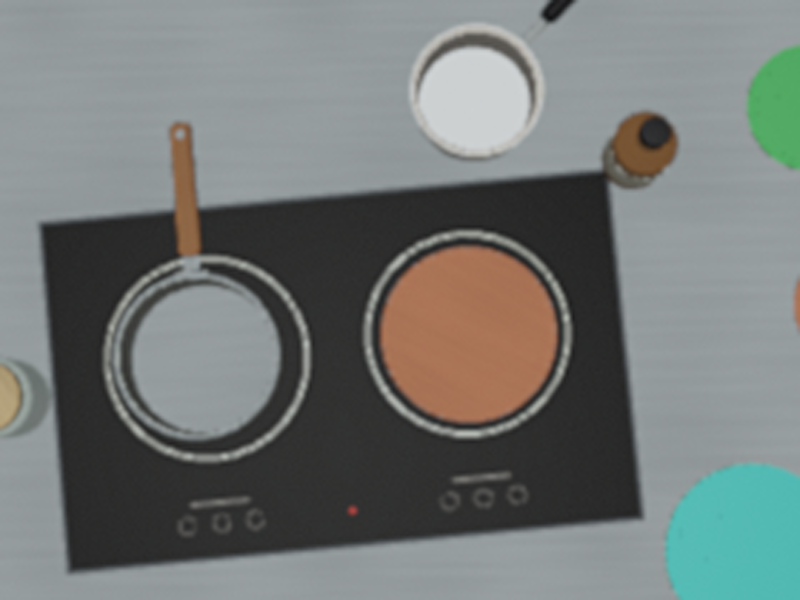

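The plate is now centred in the ring at about (469,334), the handle points back, and the bystanders are unmoved.

```bash
python3 -c "
from bench import ctrl
print(ctrl.sign_off())"
```

```text
the job is handed in; nothing more can be done
None
```

The job is handed in: the saucepan's handle points to the back with the pan on its own ring, the copper plate is centred in the free ring to within about 2 mm, and the milk pan, sugar jar and syrup bottle were not moved.

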